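Hold the annealing box open

ROBOT

A 7-joint arm with a two-finger parallel gripper is mounted at the origin on the work surface. World frame = base frame: x ahead of the robot, y to its left, z up, the work surface at z = 0. Lengths are in m, angles in rad, forces in N, time in s.
With the tool pointing down it reaches from about 0.425 to 0.925 m from the base axis. Payload 6.8 kg.
Tool frame: the origin (TCP) lies between the finger pads; the fingertips stand 14 mm ahead of it and the grasp point (between the pads) lies 5 mm behind it; x points along the fingers, y is the direction in which the jaws open and shut, and the axes are right-handed (so a half turn about x gives the same grasp; the last joint's range is limited). The gripper opens to 85 mm and grips with 20 to 120 N. Pads are 22 mm wide; open, the fingers measure 114 mm over their backs; the gripper's body (76 mm by 85 mm) begins 54 mm behind the grasp point. The pads swing forward as they close: fully open they stand 13 mm farther back than shut.
Start: joints at [1.055, 0.477, 0.022, 1.555, -0.011, 1.109, -0.083], TCP at [0.268, -0.62, 0.245] pointing down, gripper open.
Joint ranges: [-2.96, 2.96], [-0.34, 2.1], [-1.41, 1.46], [0.24, 2.44], [-1.37, 4.51], [0.17, 1.92], [-2.96, 2.96]. Speed limits (rad/s): [2.39, 2.39, 3.14, 3.14, 3.14, 3.14, 3.14].

INTERFACE

Orientations are given as [roll, pitch, yaw] about the fixed x, y, z axes, in that order (R = Rz(yaw) Ry(pitch) Rx(roll)).
In Python, from bench import telemetry, vision, arm gives the robot as it stands. The module is installed in compiled form; this text tells all that it offers.
- The arm moves only by the shell command python3 -m handwheel 'ROWS'. ROWS is text: rows parted by semicolons, each of 7 numbers parted by spaces: the turn, a rotation vector about the tool's x, y, z in degrees, then the shift along the tool's x, y, z in m, then the opening, from -1 (shut) to 1 (fully open), so that 0 is half open. A call has exactly 10 rows; each row shifts and turns the pose as measured when the row begins, along the tool's axes as they then stand; what a row does not reach is not made up. A row lasts 1/8 s, in which the tool goes at most 62.5 mm and 10.7 degrees, less where a joint would pass 70% of its speed; a pose out of reach is approached as far as the arm can. A call is refused whole if a number of a shift passes 0.0625 or a number of a turn 10.7, either way. A call with a gripper value outside its range is refused whole. The fingers move at their own pace and stop on an object; the grip force is fixed at half the most. Time passes only in rows, so rows that do not move let the fingers close, or fill a call up. It gives the time, the measured TCP pose, the force and the opening at its end, in the units of the state.
- telemetry.get_obs(): the state, without advancing time (a new reading comes with each control period).
- vision.capture(name): name is "scene" or "top"; returns the picture (420x560x3 uint8, red, green, blue); there is no depth.
- vision.get_calibration(name): a dict with "fx", "fy", "cx", "cy" (pixels), "T" (4x4, takes a point from camera to world coordinates). Camera axes: x right, y down, z forward; pixel columns grow to the right and rows downward; lengths in m; the calibration is good to about 2 mm. A picture is of the moment at which its call begins. get_calibration takes no time and is no camera call.
- arm.sign_off(): hands the job in, once; it reports no verdict.
The state is a dict: "time_s": time; "joint_positions": joint angles; "qvel": joint speeds; "tau": joint torques, N m; "tcp_pos": TCP position; "ee_rot": TCP orientation; "contact_force": force on the tool from outside, world axes, zero at the start; "wrist_torque": the same for the moment, N m; "gripper_width": finger opening in m.
Only numpy, scipy, OpenCV 4.12 (cv2) and the standard library are available. Lean on these libraries where they do the work, as an engineer would, in place of code of your own. Each camera call takes 0.05 s, during which the arm holds its last target.

TASK

The smith is coming with a hot forging in both hands: open the brick-lined annealing box for him. First push the stud of the swivel catch with a fingertip until the catch is turned fully off the lid, then press the pad of the lift lever smoothly down, close to the end of its travel, so that the heavy lid stands wide open, and finish while holding it there: the program ends with the fingertips still pressing the lever down. The lid is hot, so do not touch it or let it fly up or slam, and leave the other things on the bench where they are.

Things in the scene. Friction and masses are not known exactly. Their poses are not given: they have to be found in the camera images.
- anneal_box: fixed grey steel box, brick-lined, dark lid on top; spans x -260..-40, y 100..340 mm in its own frame; lid top at z 163, its cross rod and hinge barrels to 186 mm. Origin: on the bench under the lever (x = 0), 100 mm outside the -y wall, which has the catch. z up; lid hinge at +y, along x. Lever in the plane x = 0, its long arm running from the fulcrum in -y, past the box
- pad (a point): centre of the top face of the ribbed dark steel pad (50 mm wide, 100 mm long along the lever, 8 mm thick) at the lever's long end; moves with the lever. At rest 324 mm above the bench, sloping 0.34 rad up away from the box; at the stop 105 mm above the bench, sloping 0.38 rad down
- fulcrum (a point): pivot of the lever, in the box's fork, 202 mm above the bench; its axis is the box's x axis. The pad's centre lies 310 mm along the lever's centre line from it and 20 mm above that line
- lever (a joint): lift lever, rad: 0 at rest, grows as the pad is pressed down, stop at 0.72. A flat steel bar 12 mm thick, 26 mm high; its short end, bent down, lies under the lid's cross rod and lifts the lid. The pad needs about 4 to 16 N, rises again when let go, and cannot go down while the catch is over the lid
- lid (a joint): hinged lid, about 2.3 kg, rad: 0 shut, 0.3 when the lever is at 0.24, 0.6 at 0.51, 0.8 at 0.65, about 0.93 at the lever's stop. It falls shut when the lever is let go. Its free edge is at the box's -y wall and swings up, away from the lever's pad
- catch (a joint): swivel catch on the box's -y wall, rad, turning about a vertical pivot: near 0 (starts between 0 and 0.35) its nose lies over the lid's edge and locks it; grows as the stud is pushed towards the box's +x, counter-clockwise seen from above; stop at 1.6, when it lies along the wall. Stays where it is left; pushing it takes about 2 N at the stud
- stud (a point): upright round steel finger stud, 14 mm in diameter, on the tail of the catch, 50 mm from the pivot; this point is on its axis, 20 mm below its top; the stud stands free for 42 mm above the catch bar, its top 217 mm above the bench
- catch_pivot (a point): pivot of the catch, on the top face of its bar (8 mm thick, 18 mm wide), 174 mm above the bench and 28 mm outside the box's wall. At catch 0 the stud lies 50 mm from it along the box's -y; at 1.57 along the box's +x
- scroll: loose forged iron S-scroll, 160 x 70 mm, 12 mm high, lying flat under the lever's pad; leave it. Origin under its middle
- cone: loose steel cone mandrel standing beside the lever, 60 mm across the foot, 90 mm high; leave it. Origin under its foot
- can: loose closed steel can standing beside the lever, 62 mm across, 95 mm high; leave it. Origin under its foot
- hammer: loose hammer lying on the bench; leave it
- brush: loose brush lying on the bench; leave it
- wrench: loose wrench lying on the bench; leave it

How it is judged:
On the way, in this order (a step that is already met when the one before it is completed fails the run):
1. the catch is turned fully off the lid (over 1.3 rad) with the lid still shut (value of joint catch above 1.3 rad and value of joint lid below 0.05 rad), for 0.2 s.
2. the lid stands wide open (over 0.65 rad), the lever pressed by the fingers (value of joint lid above 0.65 rad and contact force between the fingers and lever above 1.5 N), for 0.3 s.
At the end, for the whole second after the job is handed in: The catch is turned more than 1.3 rad off the lid, the lever is pressed past 0.52 rad by the fingers (more than 1.5 N on it), the lid stands still at more than 0.65 rad, and nothing of the hand touches the lid; the robot keeps holding (all of step 2 and value of joint lever above 0.52 rad and contact force between the fingers and lid below 0.1 N and value of joint catch above 1.3 rad and velocity of joint lid between -0.1 and 0.1 rad/s); the arm keeps its last pose, push and grip.
It fails at once if the hot lid is touched (contact force between any of the fingers, the arm and lid above 2 N).
It fails at once if the lid is flung up or slams (velocity of joint lid above 3 rad/s or velocity of joint lid below -3 rad/s).
It fails at once if another thing on the bench is moved by more than 30 mm, lifted or knocked over (distance of any of scroll, cone, can, hammer, brush, wrench from where it was at the start of the episode above 0.03 m or angle between any of cone, can's own z axis and vertical above 0.4 rad).
It also fails if it takes over 51 s, if anything falls off the work surface, if the arm or the gripper's body presses on something with over 40 N, if the wrist force passes 120 N, or if a joint passes its speed limit or range.

## Working session

There is one attempt and no reset: what is moved stays moved. The work goes in short steps, Python scripts to look and compute and a shell command to move; the robot and the scene stay as the last step left them, time stands still between calls to the robot, and variables do not carry over. Pictures are saved under pics/ and viewed, and the job is handed in when it is done.

```bash
mkdir -p pics; python3 - <<'E'
from bench import telemetry, vision
import cv2, numpy as np
np.set_printoptions(precision=4,suppress=True)
print(telemetry.get_obs())
for n in ("scene","top"):
    c=vision.get_calibration(n);print(n,c)
    cv2.imwrite(f"pics/{n}0.png",cv2.resize(vision.capture(n)[:,:,::-1],(800,600),interpolation=cv2.INTER_CUBIC))
E
```

```text
{'time_s': 0.0, 'joint_positions': array([ 1.0549,  0.4779,  0.0223,  1.5565, -0.0115,  1.1093, -0.0831]), 'qvel': array([-0.001 ,  0.0003, -0.0007, -0.0004, -0.0002, -0.0003,  0.0005]), 'tau': array([ -0.0009, -59.6465,   1.6078, -28.1203,   0.0126,   0.0092,
         0.    ]), 'tcp_pos': array([ 0.2674, -0.6191,  0.2443]), 'ee_rot': array([-1.4726,  1.5689,  2.0768]), 'contact_force': array([ 0.9323, -0.4416, -0.1487]), 'wrist_torque': array([ 0.018 , -0.0166, -0.0354]), 'gripper_width': 0.08545049959927077}
scene {'fx': 516.3733392787236, 'fy': 516.3733392787236, 'cx': 268.1014089404907, 'cy': 215.5358423192144, 'T': array([[ 0.7384,  0.431 , -0.5187,  1.2774],
       [ 0.6742, -0.4929,  0.5501, -0.8065],
       [-0.0186, -0.7558, -0.6545,  1.1296],
       [ 0.    ,  0.    ,  0.    ,  1.    ]])}
top {'fx': 417.9315499935092, 'fy': 417.9315499935092, 'cx': 278.0324829925274, 'cy': 208.50093886264193, 'T': array([[-0.0079, -0.9803,  0.1971,  0.3302],
       [-0.9999,  0.0053, -0.0139, -0.0169],
       [ 0.0126, -0.1972, -0.9803,  1.3686],
       [ 0.    ,  0.    ,  0.    ,  1.    ]])}
```

View pics/scene0.png

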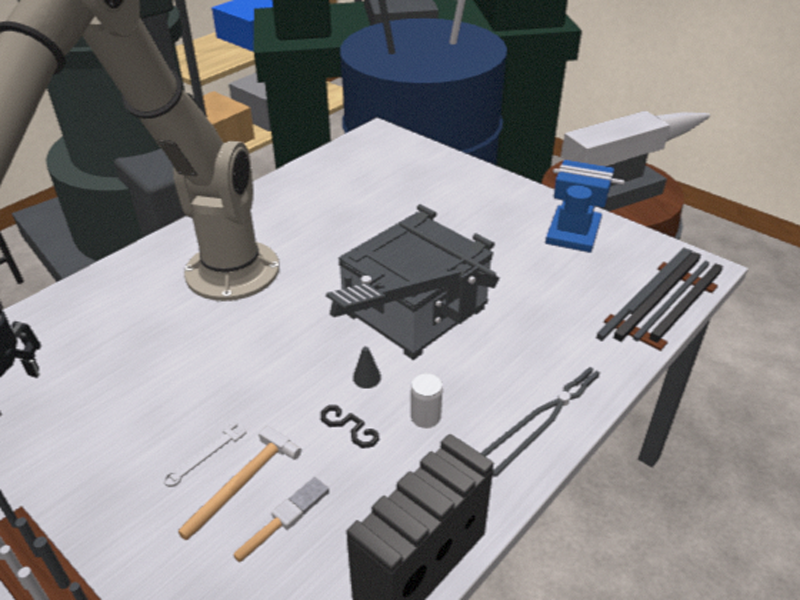

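View pics/top0.png

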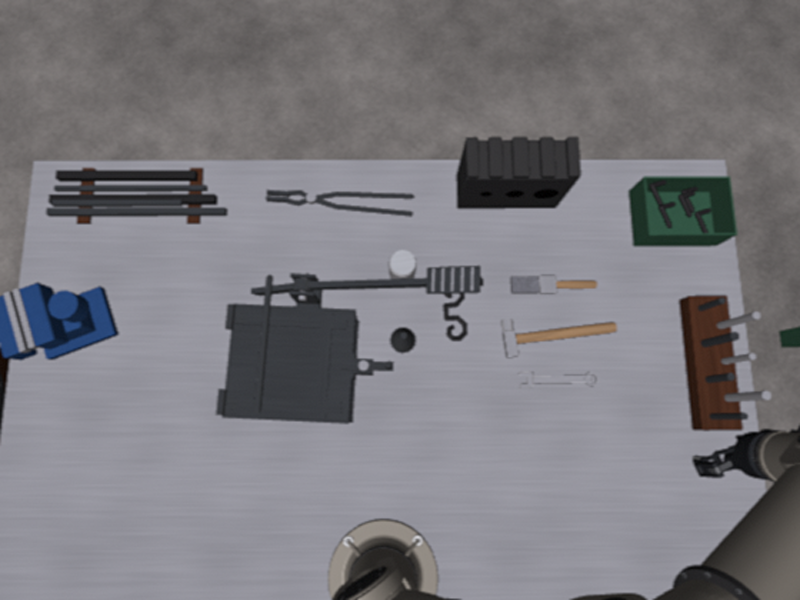

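```bash
python3 - <<'E'
from bench import telemetry, vision
import cv2, numpy as np
t=vision.capture("top");s=vision.capture("scene")
cv2.imwrite("pics/t.png",t[:,:,::-1]);cv2.imwrite("pics/s.png",s[:,:,::-1])
def crop(im,x0,y0,w,h,n):
    k=800/w
    c=cv2.resize(im[y0:y0+h,x0:x0+w,::-1],(800,int(h*k)),interpolation=cv2.INTER_CUBIC)
    cv2.imwrite(n,np.clip(c.astype(float)*1.8,0,255).astype(np.uint8))
crop(t,145,170,200,140,"pics/tc.png")
crop(s,210,130,160,120,"pics/sc.png")
E
```

```text
(no output)
```

View pics/tc.png

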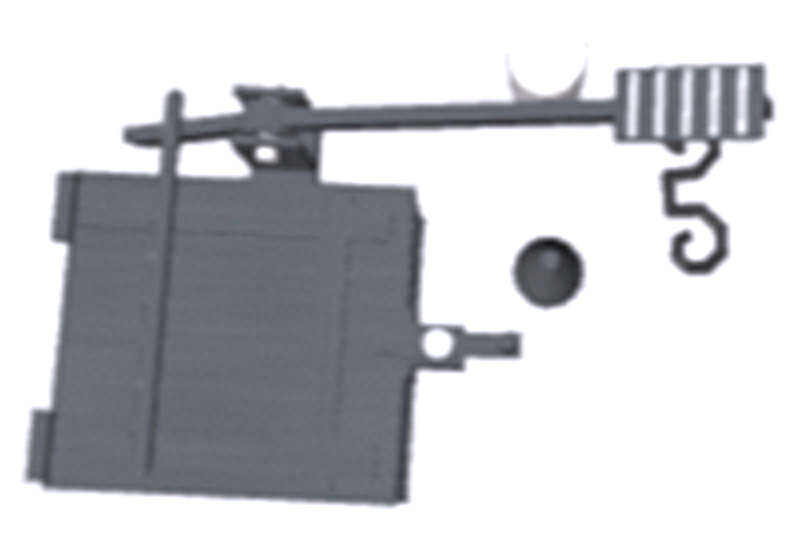

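View pics/sc.png

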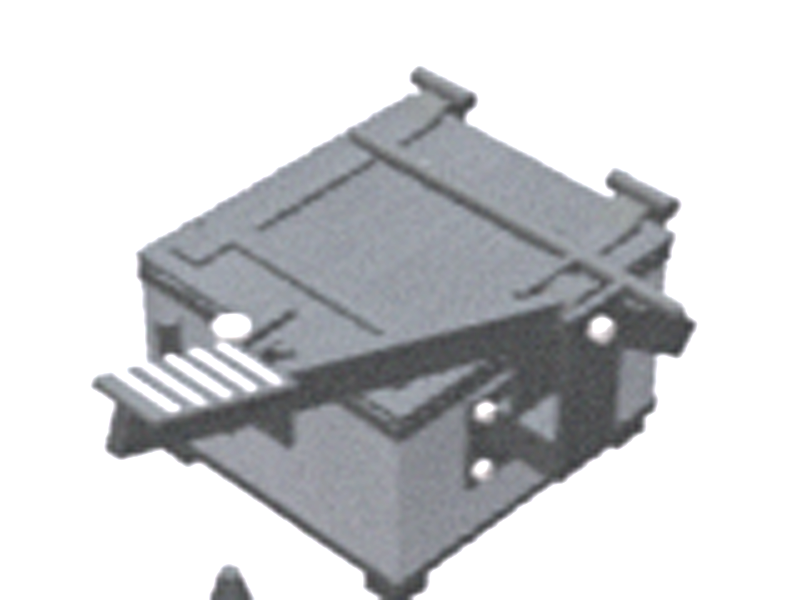

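```bash
cat > h.py <<'E'
import numpy as np
from bench import vision
def ray(cam,u,v):
    c=vision.get_calibration(cam);T=np.array(c["T"])
    d=T[:3,:3]@np.array([(u-c["cx"])/c["fx"],(v-c["cy"])/c["fy"],1.]);return T[:3,3],d
def atz(cam,u,v,z):
    o,d=ray(cam,u,v);return o+d*(z-o[2])/d[2]
def tri(u1,v1,u2,v2):
    A=[];b=[]
    for o,d in (ray("top",u1,v1),ray("scene",u2,v2)):
        d=d/np.linalg.norm(d);P=np.eye(3)-np.outer(d,d);A.append(P);b.append(P@o)
    x,r,_,_=np.linalg.lstsq(np.vstack(A),np.hstack(b),rcond=None);return x,np.sqrt(r)
def proj(cam,p):
    c=vision.get_calibration(cam);T=np.array(c["T"]);q=T[:3,:3].T@(np.asarray(p)-T[:3,3])
    return q[0]/q[2]*c["fx"]+c["cx"],q[1]/q[2]*c["fy"]+c["cy"]
E
python3 - <<'E'
from h import *
np.set_printoptions(precision=4,suppress=True)
t=lambda u,v:(145+u/4,170+v/4)
s=lambda u,v:(210+u/5,130+v/5)
hw=50
print("lid +x-y",tri(*t(417,188),*s(402,428)), atz("top",*t(417,188),.163))
print("lid -x-y",tri(*t(405,500),*s(140,258)), atz("top",*t(405,500),.163))
print("white",tri(*t(437,344),*s(231,325)),atz("top",*t(437,344),.174))
print("studtop",atz("top",*t(510,345),.217))
zi,zo=.324-.05*np.sin(.34),.324+.05*np.sin(.34)
for c,z,sc in (((617,70),zi,None),((615,138),zi,(228,343)),((763,67),zo,(165,415)),((763,140),zo,(97,380))):
    print("pad",atz("top",*t(*c),z), tri(*t(*c),*s(*sc)) if sc else "")
print("cone",atz("top",*t(548,270),.05),"can",atz("top",*t(547,75),.095))
E
```

```text
lid +x-y (array([0.5513, 0.0531, 0.154 ]), array([0.004])) [0.5477 0.0505 0.163 ]
lid -x-y (array([0.3273, 0.0615, 0.1604]), array([0.0069])) [0.3241 0.0577 0.163 ]
white (array([0.4337, 0.0363, 0.1786]), array([0.0028])) [0.4328 0.035  0.174 ]
studtop [ 0.4281 -0.017   0.217 ]
pad [ 0.5994 -0.088   0.3073] 
pad [ 0.5539 -0.0859  0.3073] (array([ 0.5549, -0.0857,  0.3043]), array([0.0007]))
pad [ 0.5925 -0.1786  0.3407] (array([ 0.5961, -0.176 ,  0.3372]), array([0.0058]))
pad [ 0.5451 -0.1769  0.3407] (array([ 0.5493, -0.1752,  0.3326]), array([0.0054]))
cone [ 0.5014 -0.0475  0.05  ] can [ 0.6495 -0.0471  0.095 ]
```

```bash
python3 - <<'E'
import cv2,numpy as np
t=cv2.imread("pics/t.png")
def c(x0,y0,w,h,n):
    k=800//w
    im=np.clip(t[y0:y0+h,x0:x0+w].astype(float)*2.2,0,255).astype(np.uint8)
    cv2.imwrite(n,cv2.resize(im,(w*k,h*k),interpolation=cv2.INTER_CUBIC))
c(150,205,110,96//1,"pics/a.png")
c(235,180,100,75,"pics/b.png")
E
```

```text
(no output)
```

View pics/a.png

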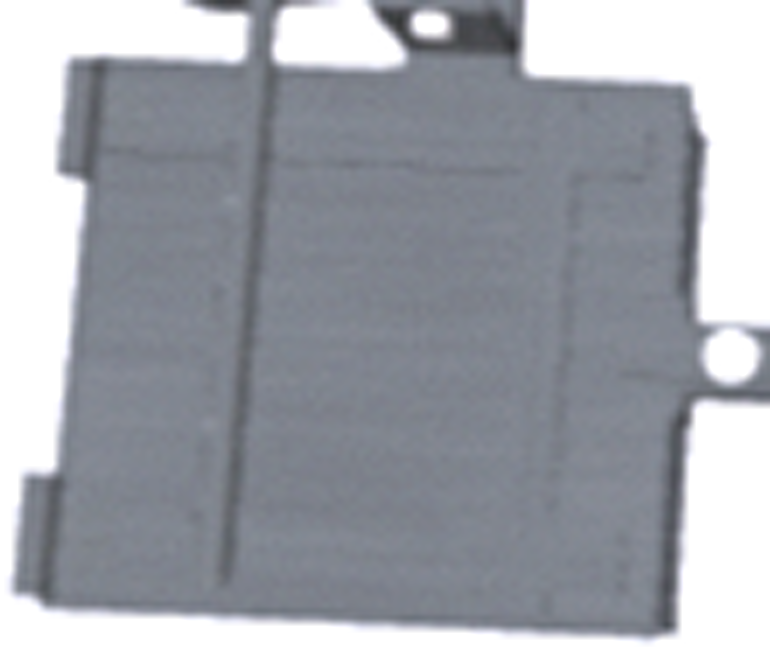

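View pics/b.png

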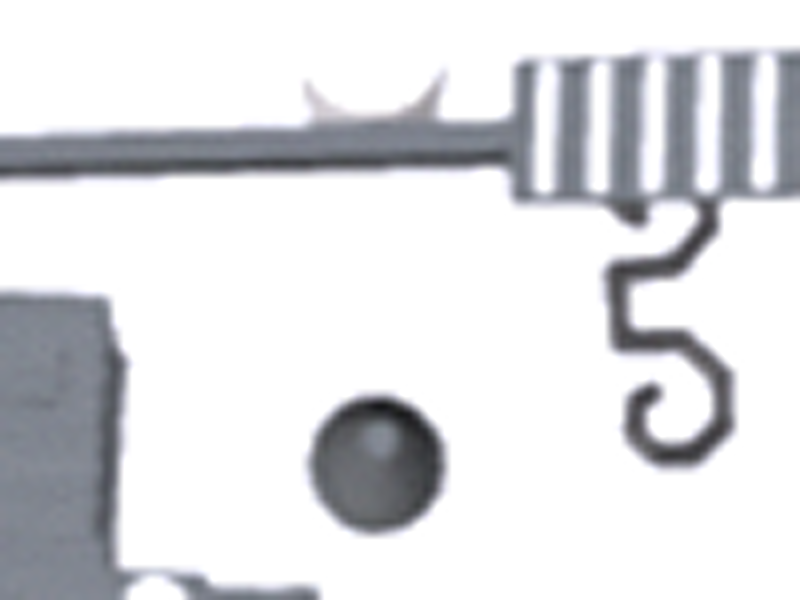

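```bash
python3 - <<'E'
from h import *
np.set_printoptions(precision=4,suppress=True)
a=lambda u,v:(150+u/7-.43,205+v/7-.43)
P=[atz("top",*a(*q),.163)[:2] for q in((688,88),(657,632),(98,62),(45,605))]
for p in P:print(p)
A=lambda d:np.arctan2(d[1],d[0])
print(A(P[0]-P[1]),A(P[2]-P[3]),A(P[2]-P[0])-np.pi/2,A(P[3]-P[1])-np.pi/2)
print([np.linalg.norm(P[i]-P[j]) for i,j in((0,1),(2,3),(2,0),(3,1))])
b=lambda u,v:(235+u/8-.44,180+v/8-.44)
print("pivot",atz("top",*a(731,354),.178))
# lever edges, height on lever top: in plane; compute at inner pad end & at left
zi=.324-.05*np.sin(.34)
for u in ((515,63),(515,200)): print(atz("top",*b(*u),zi))
th=-.05
E
```

```text
[0.5473 0.0546]
[0.3246 0.0656]
[0.5598 0.301 ]
[0.3372 0.3121]
-0.04972107823256118 -0.049650795630146995 -0.05041335132721536 -0.0511831299753176
[np.float64(0.22302900461193512), np.float64(0.2228390818102527), np.float64(0.24675413707064825), np.float64(0.2467386799462707)]
pivot [0.4349 0.0355 0.178 ]
[ 0.5996 -0.0872  0.3073]
[ 0.5538 -0.0863  0.3073]
```

```bash
cat >> h.py <<'E'
from scipy.spatial.transform import Rotation as Ro
from bench import telemetry
np.set_printoptions(precision=4,suppress=True)
def plan(target, yawjaw=None, Rt=None):
    """tool-frame total shift and rotvec(deg) to reach target; Rt = desired rotation"""
    o=telemetry.get_obs();R=Ro.from_euler('xyz',o['ee_rot'])
    d=R.inv().apply(np.array(target)-o['tcp_pos'])
    print("tcp",o['tcp_pos'],"toolaxes\n",R.as_matrix(),"\nshift tool",d,"F",o['contact_force'],"w",o['gripper_width'],"t",o['time_s'])
    if Rt is not None: print("rotvec deg",np.degrees((R.inv()*Rt).as_rotvec()))
def down(a):
    y=np.array([np.cos(a),np.sin(a),0]);x=np.array([0,0,-1.]);return Ro.from_matrix(np.c_[x,y,np.cross(x,y)])
E
python3 - <<'E'
from h import *
for a in (np.pi/4,np.pi/4-np.pi): plan([.4424,-.0044,.30],Rt=down(a))
E
```

```text
tcp [ 0.2676 -0.6194  0.2447] toolaxes
 [[-0.0005  0.3966 -0.918 ]
 [ 0.001  -0.918  -0.3966]
 [-1.     -0.0011  0.0001]] 
shift tool [-0.0548 -0.4953 -0.4044] F [-0.2425  0.5113  0.2653] w 0.08518058411107822 t 0.2
rotvec deg [-111.6372   -0.0605    0.0457]
tcp [ 0.2676 -0.6194  0.2447] toolaxes
 [[-0.0005  0.3966 -0.918 ]
 [ 0.001  -0.918  -0.3966]
 [-1.     -0.0011  0.0001]] 
shift tool [-0.0548 -0.4953 -0.4044] F [-0.2425  0.5113  0.2653] w 0.08518058411107822 t 0.2
rotvec deg [68.3627  0.0412  0.0545]
```

```bash
cat >> h.py <<'E'
def rows(step,turn,n,grip=0):
    """preview n rows: constant world step, turn deg/row about tool x; prints tool-frame shift"""
    R=Ro.from_euler('xyz',telemetry.get_obs()['ee_rot'])
    for i in range(n):
        print(turn,0,0,*np.round(R.inv().apply(step),3),grip,end=';')
        R=R*Ro.from_rotvec([np.radians(turn),0,0])
    print()
E
python3 - <<'E'
from h import *
rows([.0125,.0439,.0055],-10.6,10)
E
```

```text
-10.6 0 0 -0.005 -0.035 -0.029 0;-10.6 0 0 -0.005 -0.029 -0.035 0;-10.6 0 0 -0.005 -0.023 -0.04 0;-10.6 0 0 -0.005 -0.015 -0.043 0;-10.6 0 0 -0.005 -0.007 -0.045 0;-10.6 0 0 -0.005 0.002 -0.046 0;-10.6 0 0 -0.005 0.01 -0.045 0;-10.6 0 0 -0.005 0.018 -0.042 0;-10.6 0 0 -0.005 0.026 -0.038 0;-10.6 0 0 -0.005 0.032 -0.032 0;
```

```bash
python3 -m handwheel '-10.6 0 0 -0.006 -0.035 -0.029 0;-10.6 0 0 -0.006 -0.029 -0.035 0;-10.6 0 0 -0.006 -0.023 -0.04 0;-10.6 0 0 -0.006 -0.015 -0.043 0;-10.6 0 0 -0.006 -0.007 -0.045 0;-10.6 0 0 -0.006 0.002 -0.046 0;-10.6 0 0 -0.006 0.01 -0.045 0;-10.6 0 0 -0.006 0.018 -0.042 0;-10.6 0 0 -0.006 0.026 -0.038 0;-10.6 0 0 -0.006 0.032 -0.032 0'
python3 - <<'E'
from h import *
plan([.4424,-.0044,.30],Rt=down(np.pi/4))
E
```

```text
time_s: 1.45
tcp_pos: [0.3871, -0.1667, 0.3045]
ee_rot: [-2.154, 1.568, -3.013]
contact_force: [0.4, 0.1, -0.5]
gripper_width: 0.0427
tcp [ 0.3871 -0.1667  0.3045] toolaxes
 [[-0.0031  0.7569  0.6535]
 [-0.0004  0.6535 -0.7569]
 [-1.     -0.0026 -0.0017]] 
shift tool [ 0.0043  0.148  -0.0867] F [ 0.378   0.1469 -0.4578] w 0.04269363082867379 t 1.45
rotvec deg [-4.1902 -0.1041  0.1458]
```

```bash
python3 -m handwheel '-1 0 0 0 0.030 -0.018 0;-1 0 0 0 0.030 -0.018 0;-1 0 0 0 0.030 -0.018 0;-1 0 0 0 0.030 -0.018 0;0 0 0 0 0.025 -0.017 0;0 0 0 0 0 0 0;0 0 0 0.02 0 0 0;0 0 0 0.02 0 0 0;0 0 0 0.0 0 0 0;0 0 0 0 0 0 0'
python3 - <<'E'
from h import *
import cv2
plan([.4424,-.0044,.204],Rt=down(np.pi/4))
for n,b in(("top",(190,180,160,120)),("scene",(200,120,160,120))):
    im=vision.capture(n);x,y,w,h=b
    c=cv2.resize(im[y:y+h,x:x+w,::-1],(800,600),interpolation=cv2.INTER_CUBIC)
    cv2.imwrite(f"pics/{n}1.png",np.clip(c*1.6,0,255).astype(np.uint8))
E
```

```text
time_s: 2.7
tcp_pos: [0.4333, 0.003, 0.265]
ee_rot: [-0.777, 1.567, -1.558]
contact_force: [0.3, 0.4, 0.1]
gripper_width: 0.043
tcp [0.4333 0.003  0.265 ] toolaxes
 [[ 0.      0.7039  0.7103]
 [-0.0037  0.7103 -0.7039]
 [-1.     -0.0026  0.0026]] 
shift tool [0.061  0.0013 0.0115] F [0.316  0.4119 0.0811] w 0.04296292563494296 t 2.7
rotvec deg [0.2613 0.151  0.1477]
```

View pics/top1.png

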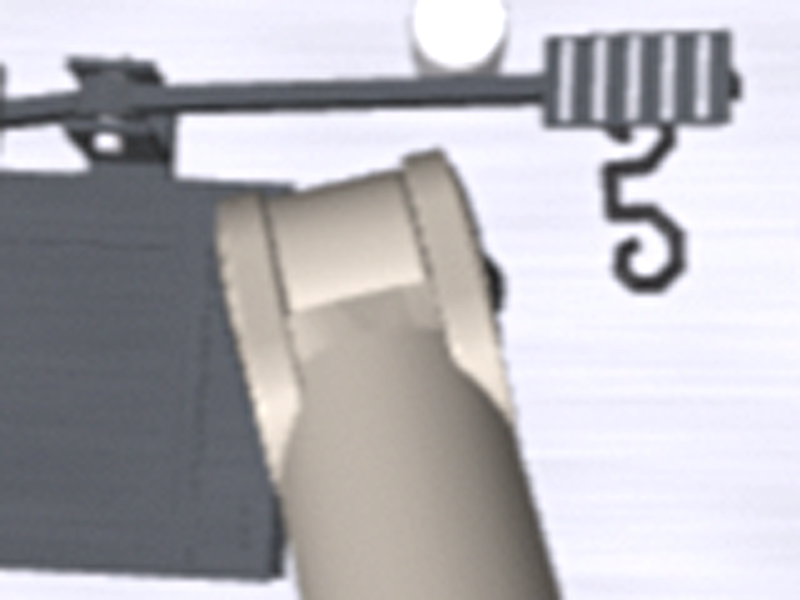

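View pics/scene1.png

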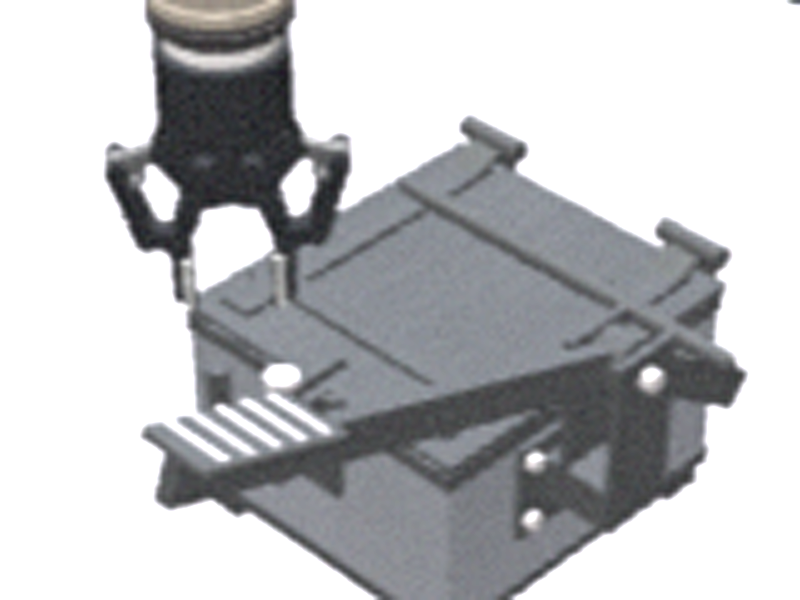

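```bash
python3 - <<'E'
from h import *
for z in(.175,.217):
    u,v=proj("scene",[.4324,-.0144,z]);print((u-200)*5,(v-120)*5)
    u,v=proj("top",[.4324,-.0144,z]);print("tc",(u-145)*4,(v-170)*4)
print(proj("top",[.4349,.0355,.178]))
import cv2
t=cv2.imread("pics/t.png")[240:270,240:285]
cv2.imwrite("pics/st.png",cv2.resize(np.clip(t*2.5,0,255).astype(np.uint8),(720,480),interpolation=cv2.INTER_CUBIC))
E
```

```text
216.13828858844485 420.59548286474023
tc 506.36157542964725 343.9642691733277
212.44630723076426 363.8232917650778
tc 506.2077070401265 338.71885167544065
(np.float64(254.0130662703317), np.float64(255.13848657839998))
```

View pics/st.png

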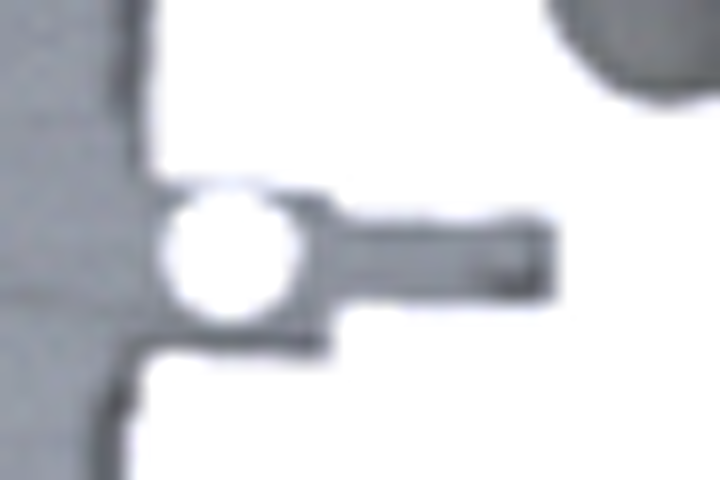

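```bash
python3 -m handwheel '0 0 0 0 0.0 0.012 0;0 0 0 0 0 0 0;0 0 0 0.015 0 0 0;0 0 0 0.015 0 0 0;0 0 0 0.015 0 0 0;0 0 0 0.015 0 0 0;0 0 0 0 0 0 0;0 0 0 0.0 0 0 0;0 0 0 0.0 0 0 0;0 0 0 0 0 0 0'
python3 - <<'E'
from h import *
import cv2
plan([.4415,-.0044,.205],Rt=down(np.pi/4))
for n,b in(("scene",(200,120,100,75)),):
    im=vision.capture(n);x,y,w,h=b
    c=cv2.resize(im[y:y+h,x:x+w,::-1],(800,600),interpolation=cv2.INTER_CUBIC)
    cv2.imwrite(f"pics/{n}2.png",np.clip(c*1.6,0,255).astype(np.uint8))
E
```

```text
time_s: 4.05
tcp_pos: [0.443, -0.0062, 0.2015]
ee_rot: [-0.446, 1.567, -1.227]
contact_force: [-0.1, -0.2, 1.3]
gripper_width: 0.0425
tcp [ 0.443  -0.0062  0.2015] toolaxes
 [[ 0.0013  0.7038  0.7104]
 [-0.0037  0.7104 -0.7038]
 [-1.     -0.0017  0.0036]] 
shift tool [-0.0035  0.0002 -0.0023] F [-0.1396 -0.1998  1.2656] w 0.04246050365206959 t 4.05
rotvec deg [0.2677 0.2037 0.0967]
```

View pics/scene2.png

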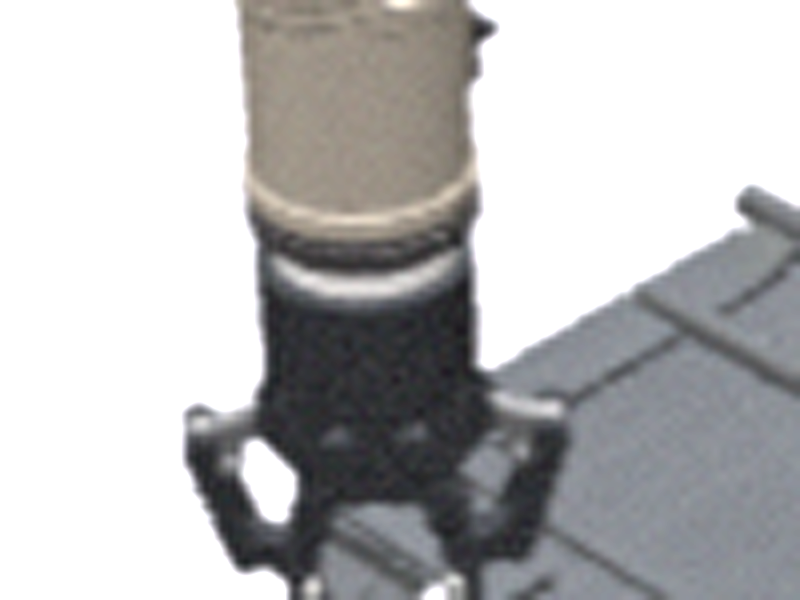

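```bash
python3 -m handwheel '0 0 0 -0.003 0.0054 0.0052 0;0 0 0 0 0.0062 0.0043 0;0 0 0 0 0.0067 0.0033 0;0 0 0 0 0.0072 0.0023 0;0 0 0 0 0.0074 0.0012 0;0 0 0 0 0.0075 0.0001 0;0 0 0 0 0.0074 -0.001 0;0 0 0 0 0.0072 -0.0021 0;0 0 0 0 0.0068 -0.0032 0;0 0 0 0 0.0062 -0.0042 0'
python3 - <<'E'
from h import *
plan([.4415+.05,-.0044+.05,.205],Rt=down(np.pi/4))
E
```

```text
time_s: 5.35
tcp_pos: [0.499, 0.0363, 0.2044]
ee_rot: [-0.751, 1.562, -1.536]
contact_force: [0.4, -1.5, -0.1]
gripper_width: 0.0426
tcp [0.499  0.0363 0.2044] toolaxes
 [[ 0.0003  0.7065  0.7077]
 [-0.0089  0.7076 -0.7065]
 [-1.     -0.0061  0.0065]] 
shift tool [-0.0007  0.0012 -0.0119] F [ 0.3908 -1.4808 -0.138 ] w 0.042584199782842405 t 5.35
rotvec deg [0.0462 0.3738 0.3487]
```

```bash
python3 -m handwheel '0 0 0 0 0.004 -0.005 0;0 0 0 0 0.003 -0.003 0;0 0 0 0 0 0 0;0 0 0 0 -0.008 0 0;0 0 0 0 -0.005 0 0;0 0 0 -0.03 0 0 0;0 0 0 -0.04 0 0 -1;0 0 0 -0.04 0 0 -1;0 0 0 0 -0.03 0.05 -1;0 0 0 0 -0.03 0.05 -1'
python3 - <<'E'
from h import *
import cv2
plan([.575,-.130,.37],Rt=down(np.pi/2-.05))
for n,b in(("top",(190,180,160,120)),("scene",(200,120,160,120))):
    im=vision.capture(n);x,y,w,h=b
    c=cv2.resize(im[y:y+h,x:x+w,::-1],(800,600),interpolation=cv2.INTER_CUBIC)
    cv2.imwrite(f"pics/{n}3.png",np.clip(c*1.6,0,255).astype(np.uint8))
E
```

```text
time_s: 6.6
tcp_pos: [0.5155, -0.0717, 0.3205]
ee_rot: [-0.752, 1.558, -1.523]
contact_force: [0.3, 0.2, -0.3]
gripper_width: 0.0004
tcp [ 0.5155 -0.0717  0.3205] toolaxes
 [[ 0.0006  0.6972  0.7169]
 [-0.0132  0.7168 -0.6971]
 [-0.9999 -0.009   0.0096]] 
shift tool [-0.0487 -0.0008  0.0837] F [ 0.3353  0.2289 -0.2583] w 0.00037433762107055716 t 6.6
rotvec deg [-41.337    0.3415   0.6926]
```

View pics/top3.png

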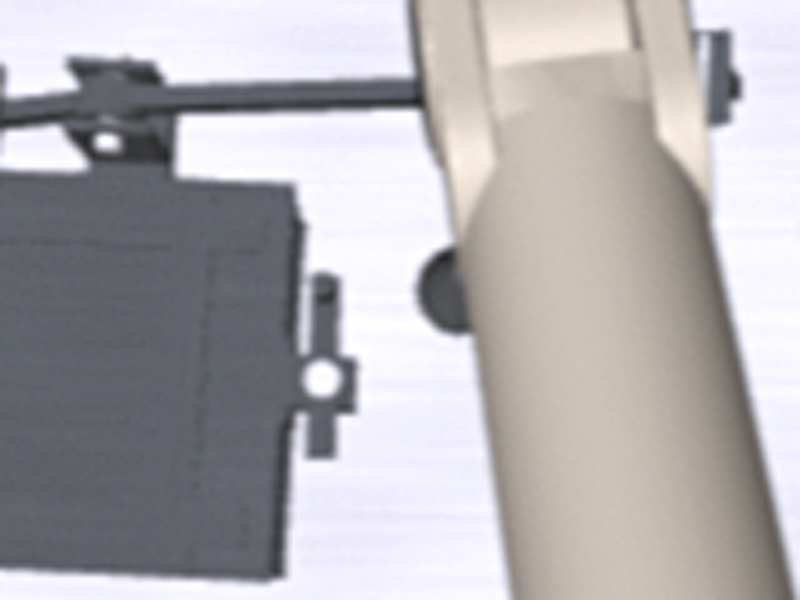

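View pics/scene3.png

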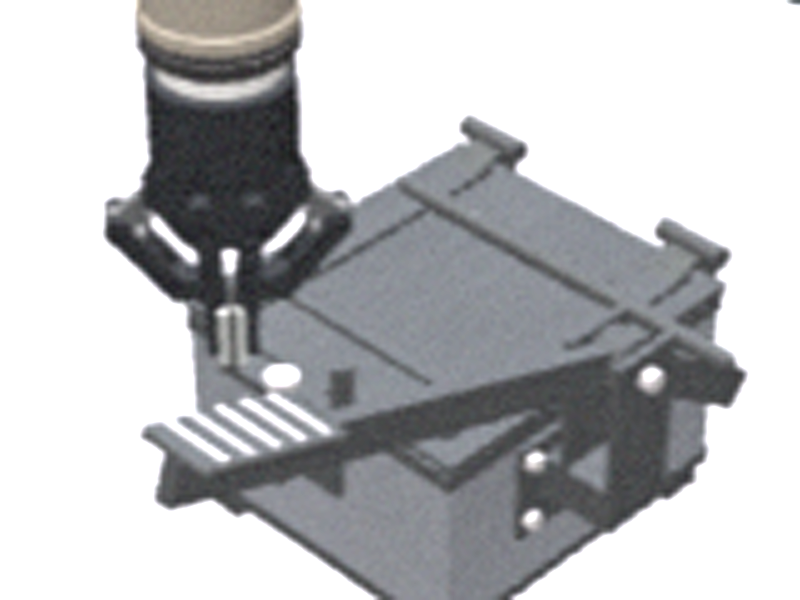

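```bash
python3 -m handwheel '0 0 0 -0.025 0 0 -1;0 0 0 -0.03 0 0 -1;0 0 0 0 0 0.028 -1;0 0 0 0 0 0.028 -1;0 0 0 0 0 0.026 -1;0 0 0 0 0 0 -1;0 0 0 0.01 0 0 -1;0 0 0 0 0 0 -1;0 0 0 0.0 0 0 -1;0 0 0 0 0 0 -1'
python3 - <<'E'
from h import *
import cv2
plan([.575,-.130,.338],Rt=down(np.pi/4))
for n,b in(("scene",(200,120,160,120)),):
    im=vision.capture(n);x,y,w,h=b
    c=cv2.resize(im[y:y+h,x:x+w,::-1],(800,600),interpolation=cv2.INTER_CUBIC)
    cv2.imwrite(f"pics/{n}4.png",np.clip(c*1.6,0,255).astype(np.uint8))
E
```

```text
time_s: 7.95
tcp_pos: [0.5731, -0.129, 0.3662]
ee_rot: [-0.753, 1.561, -1.53]
contact_force: [0.4, -0.6, 0.4]
gripper_width: -0.0001
tcp [ 0.5731 -0.129   0.3662] toolaxes
 [[ 0.0004  0.7012  0.713 ]
 [-0.0095  0.713  -0.7011]
 [-1.     -0.0065  0.0069]] 
shift tool [0.0282 0.0008 0.0019] F [ 0.4004 -0.6291  0.3691] w -9.929070738620015e-05 t 7.95
rotvec deg [0.4799 0.3992 0.3709]
```

View pics/scene4.png

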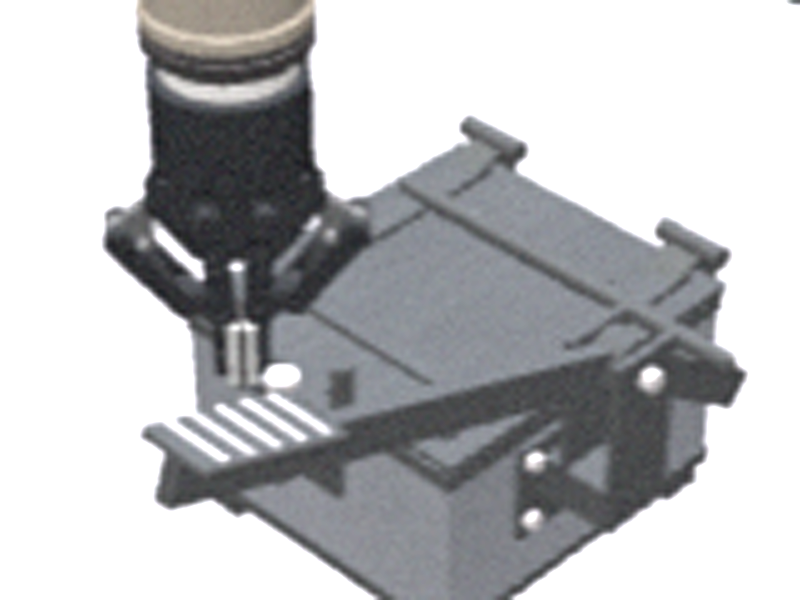

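```bash
python3 -m handwheel '0 0 0 0.008 0 0 -1;0 0 0 0.008 0 0 -1;0 0 0 0.006 0 0 -1;0 0 0 0.006 0 0 -1;0 0 0 0.006 0 0 -1;0 0 0 0.006 -0.0013 0.0013 -1;0 0 0 0.006 -0.0013 0.0013 -1;0 0 0 0.006 -0.0013 0.0013 -1;0 0 0 0.006 -0.0013 0.0013 -1;0 0 0 0.006 -0.0013 0.0013 -1'
python3 - <<'E'
from h import *
import cv2
plan([.575,-.130,.338],Rt=down(np.pi/4))
for n,b in(("scene",(200,120,160,120)),):
    im=vision.capture(n);x,y,w,h=b
    c=cv2.resize(im[y:y+h,x:x+w,::-1],(800,600),interpolation=cv2.INTER_CUBIC)
    cv2.imwrite(f"pics/{n}5.png",np.clip(c*1.6,0,255).astype(np.uint8))
E
```

```text
time_s: 9.25
tcp_pos: [0.5733, -0.1343, 0.3261]
ee_rot: [-0.227, 1.55, -1.004]
contact_force: [-16.3, 4.2, 33.5]
gripper_width: 0.0004
tcp [ 0.5733 -0.1343  0.3261] toolaxes
 [[ 0.0112  0.7012  0.7128]
 [-0.0176  0.7129 -0.701 ]
 [-0.9998 -0.0047  0.0203]] 
shift tool [-0.012   0.0042 -0.0016] F [-16.3082   4.1615  33.5088] w 0.000424554845357451 t 9.25
rotvec deg [0.4757 1.1649 0.2643]
```

View pics/scene5.png

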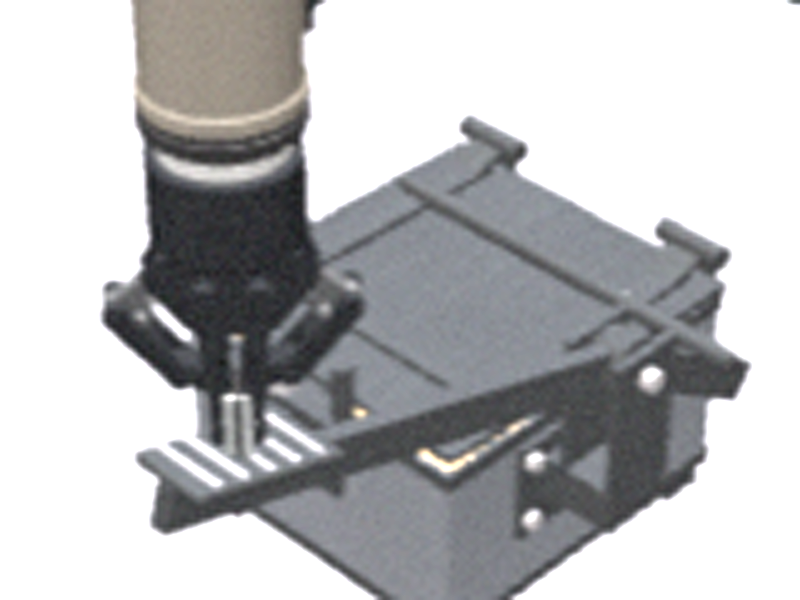

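```bash
python3 - <<'E'
from h import *
import cv2
for i in range(3):
    o=telemetry.get_obs();print(o['time_s'],o['tcp_pos'],o['contact_force'],o['wrist_torque'],o['qvel'],o['tau']); im=vision.capture("scene")
x,y,w,h=215,170,70,60
c=cv2.resize(im[y:y+h,x:x+w,::-1],(700,600),interpolation=cv2.INTER_CUBIC)
cv2.imwrite("pics/s6.png",np.clip(c*1.8,0,255).astype(np.uint8))
E
```

```text
9.3 [ 0.5733 -0.1344  0.326 ] [-15.8195   5.1296  31.8452] [ 0.6573  3.3897 -0.1501] [ 0.0014 -0.0001  0.0004 -0.0026 -0.0003  0.0041  0.0002] [  0.4952 -28.3608  -1.5184 -22.7809   1.4293  -4.9694   0.0992]
9.35 [ 0.5733 -0.1344  0.3261] [-16.5096   4.2242  32.219 ] [ 0.6803  3.373  -0.1369] [-0.0022  0.001  -0.0024 -0.0025 -0.0001  0.0006  0.0008] [  0.4964 -28.6739  -1.5674 -22.8216   1.4172  -4.9766   0.1034]
9.4 [ 0.5733 -0.1343  0.3261] [-15.3098   4.2548  32.4857] [ 0.7193  3.4516 -0.122 ] [-0.001   0.0009 -0.0007  0.0008 -0.0009 -0.0004 -0.0002] [  0.48   -28.6722  -1.5756 -22.8378   1.4192  -4.9811   0.1019]
```

View pics/s6.png

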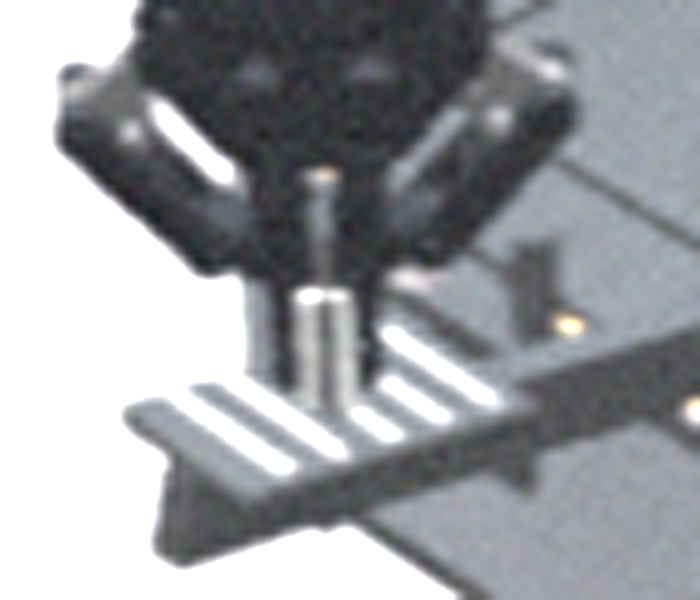

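```bash
python3 - <<'E'
from h import *
import cv2
for n,b in(("top",(140,160,200,150)),("scene",(200,60,200,150))):
    im=vision.capture(n);x,y,w,h=b
    c=cv2.resize(im[y:y+h,x:x+w,::-1],(800,600),interpolation=cv2.INTER_CUBIC)
    cv2.imwrite(f"pics/{n}7.png",np.clip(c*1.8,0,255).astype(np.uint8))
print(telemetry.get_obs()['joint_positions'])
E
```

```text
[ 0.5923  0.3214 -0.6047  1.6469  0.2108  1.223   0.735 ]
```

View pics/top7.png

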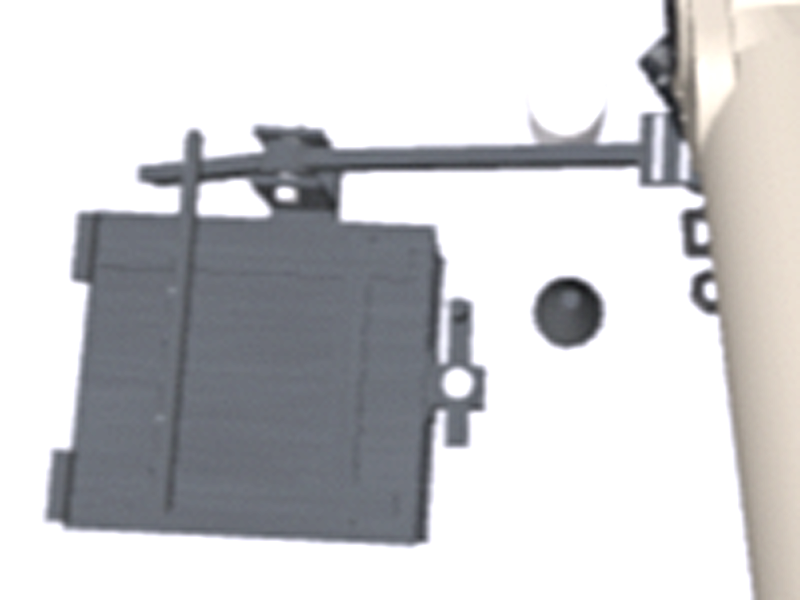

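View pics/scene7.png

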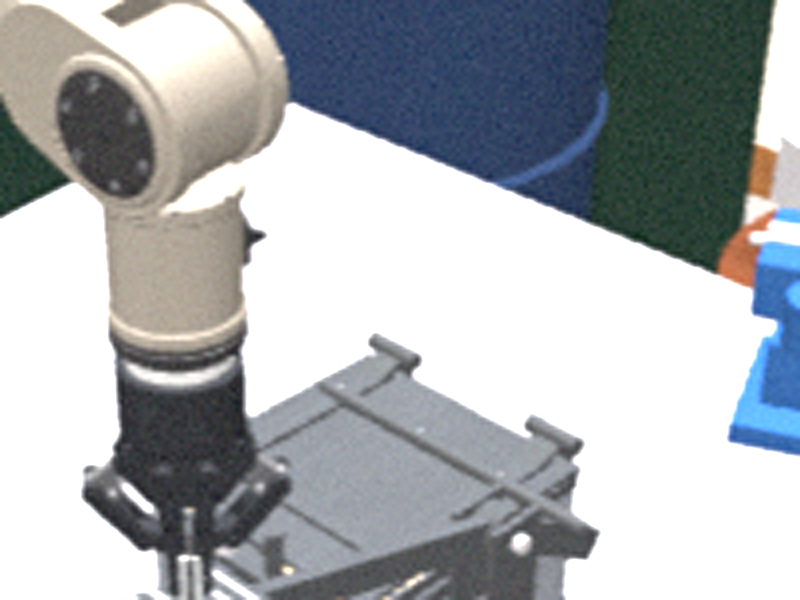

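```bash
python3 -m handwheel '0 0 0 0.006 -0.001 0 -1;0 0 0 0.006 -0.001 0 -1;0 0 0 0.008 -0.002 0 -1;0 0 0 0.008 -0.002 0 -1;0 0 0 0.008 -0.002 0 -1;0 0 0 0.008 -0.002 0 -1;0 0 0 0.008 -0.002 0 -1;0 0 0 0.008 -0.002 0 -1;0 0 0 0.008 -0.002 0 -1;0 0 0 0.006 -0.001 0 -1'
python3 - <<'E'
from h import *
plan([.575,-.130,.338],Rt=down(np.pi/4))
E
```

```text
time_s: 10.8
tcp_pos: [0.5722, -0.1403, 0.3073]
ee_rot: [0.169, 1.502, -0.607]
contact_force: [-8.5, 2.2, 17.6]
gripper_width: -0.0
tcp [ 0.5722 -0.1403  0.3073] toolaxes
 [[ 0.0566  0.7001  0.7118]
 [-0.0393  0.7139 -0.6991]
 [-0.9976  0.0116  0.068 ]] 
shift tool [-0.0309  0.0096 -0.0031] F [-8.4778  2.1521 17.6279] w -3.995469475025285e-05 t 10.8
rotvec deg [ 0.5355  3.8941 -0.6832]
```

```bash
python3 -m handwheel '0 1.5 -0.3 0.010 -0.001 0 -1;0 1.5 -0.3 0.012 -0.001 0 -1;0 1.5 -0.3 0.012 -0.001 0 -1;0 1.2 0 0.012 -0.001 0 -1;0 1.2 0 0.012 -0.001 0 -1;0 1.2 0 0.012 -0.001 0 -1;0 1 0 0.012 -0.001 0 -1;0 1 0 0.012 -0.001 0 -1;0 1 0 0.012 -0.001 0 -1;0 1 0 0.010 -0.001 0 -1'
python3 - <<'E'
from h import *
plan([.573,-.150,.24],Rt=down(np.pi/4))
E
```

```text
time_s: 12.05
tcp_pos: [0.5732, -0.1553, 0.2083]
ee_rot: [3.113, 1.458, 2.327]
contact_force: [0.1, 0.2, 9.7]
gripper_width: -0.0
tcp [ 0.5732 -0.1553  0.2083] toolaxes
 [[-0.077   0.7076  0.7024]
 [ 0.0816  0.7066 -0.7029]
 [-0.9937  0.0032 -0.1121]] 
shift tool [-0.0311  0.0037 -0.0074] F [0.1079 0.2269 9.6928] w -4.378326727653982e-05 t 12.05
rotvec deg [-0.0307 -6.4364 -0.1846]
```

```bash
python3 -m handwheel '0 -0.5 0 0.009 0.0008 0 -1;0 -0.5 0 0.009 0.0008 0 -1;0 -0.5 0 0.009 0.0008 0 -1;0 -0.5 0 0.009 0.0008 0 -1;0 -0.5 0 0.008 0.0008 0 -1;0 -0.5 0 0.007 0.0008 0 -1;0 -0.5 0 0.006 0.0005 0 -1;0 0 0 0.005 0 0 -1;0 0 0 0.004 0 0 -1;0 0 0 0.003 0 0 -1'
python3 - <<'E'
from h import *
import cv2
plan([.576,-.147,.139],Rt=down(np.pi/4))
for n,b in(("top",(140,160,200,150)),("scene",(200,90,200,150))):
    im=vision.capture(n);x,y,w,h=b
    c=cv2.resize(im[y:y+h,x:x+w,::-1],(800,600),interpolation=cv2.INTER_CUBIC)
    cv2.imwrite(f"pics/{n}8.png",np.clip(c*1.8,0,255).astype(np.uint8))
o=telemetry.get_obs();print(o['tcp_pos'],o['contact_force'])
E
```

```text
time_s: 13.3
tcp_pos: [0.5733, -0.1484, 0.1537]
ee_rot: [-3.079, 1.526, 2.415]
contact_force: [-7.9, 0.1, 18.6]
gripper_width: -0.0002
tcp [ 0.5733 -0.1484  0.1537] toolaxes
 [[-0.0336  0.7099  0.7035]
 [ 0.0299  0.7043 -0.7093]
 [-0.999  -0.0028 -0.0449]] 
shift tool [0.0147 0.003  0.0016] F [-7.9498  0.1483 18.5925] w -0.00018340009551872415 t 13.3
rotvec deg [-0.2304 -2.5753  0.1568]
[ 0.5732 -0.1484  0.1537] [-6.7034  0.2521 18.027 ]
```

View pics/top8.png

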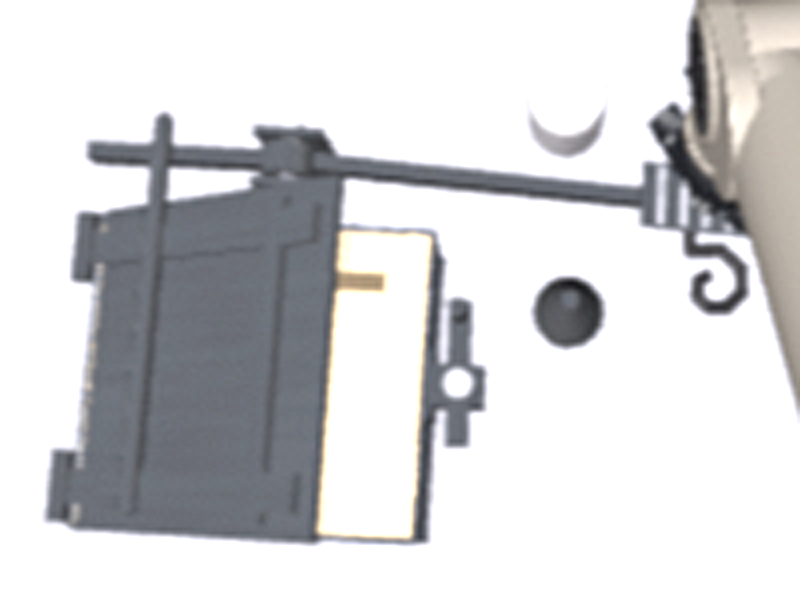

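View pics/scene8.png

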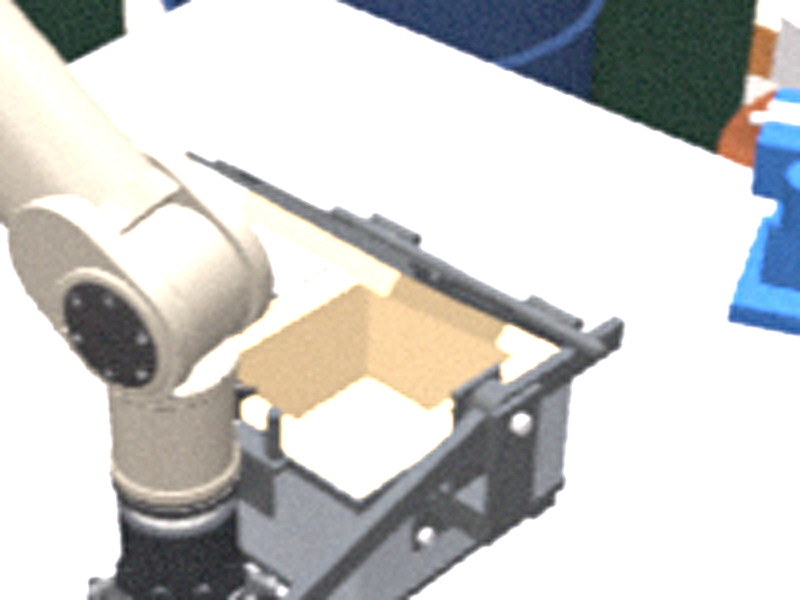

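```bash
python3 -m handwheel '0 0 0 0.007 0.0005 0 -1;0 0 0 0.007 0.0005 0 -1;0 0 0 0.007 0.0005 0 -1;0 0 0 0.007 0 0 -1;0 0 0 0.006 0 0 -1;0 0 0 0.005 0 0 -1;0 0 0 0.005 0 0 -1;0 0 0 0.004 0 0 -1;0 0 0 0.004 0 0 -1;0 0 0 0.004 0 0 -1'
python3 - <<'E'
from h import *
plan([.576,-.147,.139],Rt=down(np.pi/4))
for i in range(3):
    vision.capture("top")
    o=telemetry.get_obs();print(o['tcp_pos'],o['contact_force'])
E
```

```text
time_s: 14.65
tcp_pos: [0.5738, -0.1434, 0.1336]
ee_rot: [-2.779, 1.534, 2.713]
contact_force: [-13.4, 0.3, 34.1]
gripper_width: -0.0001
tcp [ 0.5738 -0.1434  0.1336] toolaxes
 [[-0.0333  0.7111  0.7023]
 [ 0.0152  0.7029 -0.7111]
 [-0.9993 -0.013  -0.0342]] 
shift tool [-0.0055 -0.0011  0.004 ] F [-13.432    0.2593  34.1295] w -5.829279610631725e-05 t 14.65
rotvec deg [-0.3454 -1.9617  0.7374]
[ 0.5738 -0.1434  0.1337] [-11.9866   0.7537  33.9433]
[ 0.5738 -0.1434  0.1337] [-13.0203   0.2796  34.3424]
[ 0.5738 -0.1434  0.1337] [-12.6871   0.1623  33.6786]
```

```bash
python3 -m handwheel '0 0 0 0.003 0 0 -1;0 0 0 0.003 0 0 -1;0 0 0 0.003 0 0 -1;0 0 0 0.003 0 0 -1;0 0 0 0.003 0 0 -1;0 0 0 0.003 0 0 -1;0 0 0 0.003 0 0 -1;0 0 0 0.003 0 0 -1;0 0 0 0.003 0 0 -1;0 0 0 0.003 0 0 -1'
python3 - <<'E'
from h import *
import cv2
plan([.576,-.147,.139],Rt=down(np.pi/4))
for n,b in(("top",(140,160,200,150)),("scene",(200,90,200,150))):
    im=vision.capture(n);x,y,w,h=b
    cv2.imwrite(f"pics/{n}9f.png",im[:,:,::-1])
    c=cv2.resize(im[y:y+h,x:x+w,::-1],(800,600),interpolation=cv2.INTER_CUBIC)
    cv2.imwrite(f"pics/{n}9.png",np.clip(c*1.8,0,255).astype(np.uint8))
    o=telemetry.get_obs();print(o['tcp_pos'],o['contact_force'])
E
```

```text
time_s: 16.05
tcp_pos: [0.5736, -0.1436, 0.1352]
ee_rot: [-2.306, 1.539, -3.101]
contact_force: [-9.5, 0.8, 25.7]
gripper_width: -0.0004
tcp [ 0.5736 -0.1436  0.1352] toolaxes
 [[-0.0321  0.7136  0.6998]
 [-0.0013  0.7002 -0.714 ]
 [-0.9995 -0.0239 -0.0216]] 
shift tool [-0.0038 -0.0008  0.004 ] F [-9.4778  0.8171 25.675 ] w -0.0003741536923298578 t 16.05
rotvec deg [-0.5577 -1.2423  1.3612]
[ 0.5737 -0.1436  0.1353] [-9.6675 -0.3806 27.1445]
[ 0.5737 -0.1436  0.1352] [-10.0727   0.508   26.0323]
```

View pics/top9.png

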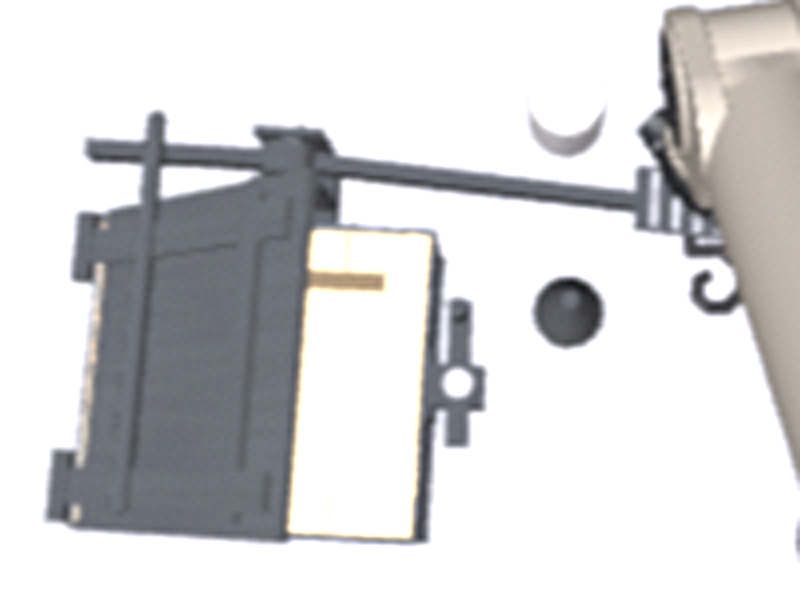

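View pics/scene9f.png

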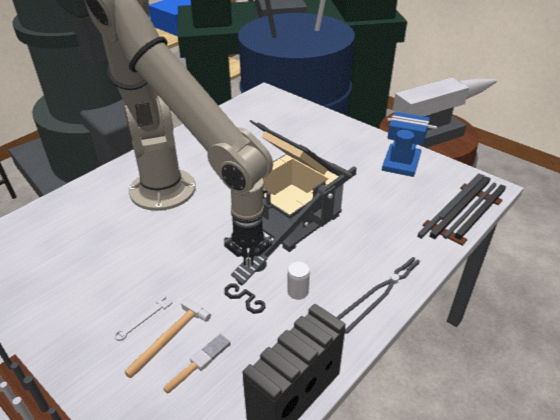

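```bash
python3 - <<'E'
from h import *
from scipy.optimize import brentq
th=-.05;O=np.array([.5809,-.0453,0]);R=Ro.from_euler('z',th)
for (u,v) in ((288,540),):
  for zh in (.155,.17):
    def f(p,x=-.261):
        P=R.apply([x,.345-.246*np.cos(p),zh+.246*np.sin(p)])+O
        return proj("top",P)[0]-(140+u/4)
    print("lid",brentq(f,.2,1.4))
# lever pad-inner end: px crop (637,200)
for q in (.6,.64,.68,.72):
    a=.34-q; y=.199-(.26*np.cos(a)-.02*np.sin(a)); z=.202+.26*np.sin(a)+.02*np.cos(a)
    p=proj("top",R.apply([0,y,z])+O); print(q,(p[0]-140)*4,(p[1]-160)*4)
o=telemetry.get_obs();print(o['time_s'],o['tcp_pos'],o['contact_force'],abs(o['qvel']).max())
E
```

```text
lid 0.7449507959084585
lid 0.7338094853051361
0.6 644.4111523628874 188.68523488783637
0.64 640.6885789179735 191.29876377963797
0.68 636.493696383839 193.82302825010095
0.72 631.8432001969279 196.2567231284819
16.15 [ 0.5737 -0.1436  0.1352] [-10.0727   0.508   26.0323] 0.0023106689129809184
```

```bash
python3 - <<'E'
from bench import arm, telemetry
print(arm.sign_off())
E
```

```text
the job is handed in; nothing more can be done
None
```

The annealing box is open. I handed the job in at about 16 s of the 51 s allowed, with the closed fingertips still pressing the lever pad down. The hand-in gives no verdict, so the result below rests on my own measurements.

I turned the catch with one finger of the half-open gripper, pushing the stud round its pivot. Then I pressed the pad down in stages with the fingers closed.

- **Catch:** in the top picture it lies along the wall, at about 1.57 rad.
- **Lever and lid:** I estimate the lever at about 0.67 rad. The lid comes out at about 0.74 rad from its edge in the picture, while the given lever-to-lid relation would make it about 0.82. The two disagree, but both are above the required 0.65. The arm was at rest in the last readings.
- **Other things on the bench:** the scroll, cone, can, hammer, brush and wrench look unmoved in the last pictures, by eye only.
- **Lid contact:** I saw nothing of the hand or arm near the lid.
- **Force on the pad:** the force at the hand was higher than the 4 to 16 N given. It read about 26 N vertical and 10 N sideways in the final hold, with a peak reading of about 34 N. I did not find the cause; friction at the fingertip with the wrist tilting slightly under load seems likely. It stayed below the wrist limit of 120 N.

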